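# Level a pull-out appliance shelf

### The arm

A 6-joint arm with a two-finger parallel gripper is mounted at the origin on the work surface. World frame = base frame: x ahead of the robot, y to its left, z up, the work surface at z = 0. Lengths are in mm, angles in rad, forces in N, time in s.
With the tool pointing down it reaches from about 350 to 975 mm from the base axis. Payload 7.1 kg.
Tool frame: the origin (TCP) lies at the very end of the fingers, on their centre line; the grasp point (between the pads) lies 19 mm behind it; z points along the fingers, y is the direction in which the jaws open and shut (so a half turn about z gives the same grasp; the last joint's range is limited). The gripper opens to 88 mm and grips with 3 to 60 N. Pads are 20 mm wide; open, the fingers measure 115 mm over their backs; the gripper's body (75 mm by 178 mm) begins 61 mm behind the grasp point.
Start: joints at [1.103, 0.423, 1.63, -0, 1.089, -0.019], TCP at [271.145, 563.103, 222.675] pointing down, gripper open.
Joint ranges: [-3, 3], [-0.9, 2.11], [0.09, 2.58], [-1.31, 4.45], [0.11, 2.69], [-2.54, 2.54]. Speed limits (rad/s): [2.39, 2.39, 3.01, 3.14, 3.14, 3.14].

### API

Orientations are given as a rotation vector (axis times angle).
In Python, from workcell import monitor, vision, order, find_in, regions_of, place_of gives the robot as it stands. The module is installed in compiled form; this text tells all that it offers.
- The arm moves only by the tool carry_out, never from a script. Its argument "targets" is a list of rows, each a list of 3 entries, a list of its own where there are three numbers: the turn, a rotation vector about the world's x, y, z in degrees, then the shift along the world's x, y, z in mm, then the finger opening in mm, from 0 to 87.8. In form: [[[rx, ry, rz], [x, y, z], hand], ...]. A call has 1 to 10 rows; each row is the pose to reach, as a shift and turn from the pose commanded when the call began; what a row does not reach only later rows make up. A row lasts 1/12 s, in which the tool goes at most 41.7 mm and 7.16 degrees, less where a joint would pass 70% of its speed; a pose out of reach is approached as far as the arm can. A call with a gripper value outside its range is refused whole. The fingers move at their own pace and stop on an object; the grip force is fixed at half the most. Time passes only in rows, so rows that repeat a pose let the fingers close. It gives the time, the measured TCP pose, the force and the opening at its end, in the units of the state.
- monitor.get_obs(): the state, without advancing time (a new reading comes with each control period).
- vision.get_image(name): name is "side" or "top"; returns the picture (420x560x3 uint8, red, green, blue); there is no depth.
- vision.camera_model(name): a dict with "K" (3x3 intrinsics, pixels), "rvec" (rotation vector, rad) and "tvec" (3), from world to camera coordinates, as OpenCV has them. Camera axes: x right, y down, z forward; pixel columns grow to the right and rows downward; lengths in mm; the calibration is good to about 2 mm. A picture is of the moment at which its call begins. camera_model takes no time and is no camera call.
- order.close_job(): hands the job in, once; it reports no verdict.
Trained networks look in the newest picture that a camera, given by its name, has taken for a name from the list of things; names that differ only in an ending like _2 or _b are one class to them, and where a whole thing is asked for, a point or a joint stands for the part that bears it (a point fixed in the world has none). Each returns a list of dicts, best first, with "confidence" (0 to 1); they miss things now and then, are a little off and sometimes report something else, mostly with a low value. They report only what shows in the picture. A call takes as long as a camera call. They do not tell look-alikes from the thing itself.
- find_in(query, camera): "point" ([x, y, z] in mm, in the coordinates of the camera as it stood for that picture, good to about 4 mm: the middle of the surface that is visible of it).
- regions_of(query, camera): "mask" (420x560 bool, what is visible of it).
- place_of(query, camera): "point" ([x, y, z] in mm, in the coordinates of the camera as it stood for that picture, good to about 4 mm: a listed point, or the origin of a listed thing).
The state is a dict: "t": time; "qpos": joint angles; "qvel": joint speeds; "joint_torque": joint torques, N m; "ee_pos": TCP position; "orientation": TCP orientation; "ft_force": force on the tool from outside, world axes, zero at the start; "moment": the same for the moment, N m; "width": finger opening in mm.
Only numpy, scipy, OpenCV 4.12 (cv2) and the standard library are available. Lean on these libraries where they do the work, as an engineer would, in place of code of your own. Each camera call takes 0.05 s, during which the arm holds its last target.

### The job

Push the shelf's sliding tray fully home, then take the yellow spirit level and set it on the middle of the tray, lengthwise towards the levelling foot. Turn the red grip of the foot until the bubble sits between the two lines, then press the level firmly down on the tray with about 10 N and finish like that, still pressing, with the bubble centred, so that the lock nut can be tightened. Leave everything else standing where it is.

Things in the scene. Friction and masses are not known exactly. Their poses are not given: they have to be found in the camera images.
- tray_top (a point): Centre of the flat top of the shelf's sliding steel tray, 176 mm (x) by 236 mm (y), about 90 mm above the worktop; it moves with the tray. z points up out of the tray, y along the tray straight towards the levelling foot, x the way the tray is pushed home (away from the robot). 10 mm upstands along the front and back edges, left and right ends open.
- tray_lip (a point): Middle of the top edge of the tray's front lip, on its outer face (towards the robot): an upright sheet 236 mm wide that reaches 44 mm down from here; at its bottom a finger pull, 4 mm thick and 100 mm wide, sticks out 10 mm in front. Push here to slide the tray. Axes as the tray's.
- tray (a joint): How far the tray is pulled out, in m: 0 = fully home on its rear stop, positive = out towards the robot. It slides stiffly (about 3 N) and stays where it is left.
- foot_knob (a point): Centre of the red wing grip on the threaded levelling foot, on its upright axis, 123 mm above the worktop, 190 mm from the home tray's centre. The grip is one flat bar 60 mm long (this point's x axis), 14 mm thick (y), 30 mm tall, on a black hub 26 mm across and 14 mm tall. It keeps this height as it turns. Below: bare spindle, then a brass lock nut at 76 mm (leave it). Clear all round above 85 mm.
- foot (a joint): Turning of the levelling foot in rad, growing clockwise seen from above (0 to 7; friction about 0.1 N m, stays where it is left). Clockwise raises the foot's end of the shelf, about 1.3 mm per rad. The foot's end starts too low. The worktop is a little uneven, so no fixed value means level: only the bubble tells.
- level: Yellow spirit level, 200 mm long (its x axis), 28 mm wide (y), 44 mm tall, 0.3 to 0.42 kg, at first lying on its base on the worktop to the right; origin at the middle of its underside, z up. A green vial 56 mm long lies in the middle of its top under a clear cover flush with the top, which may be pressed. Two black lines 20 mm apart are centred on the vial.
- bubble (a joint): Position in m of the white bubble (15 mm long) in the vial, along the level's x axis: 0 = centred between the two lines, up to 0.016 at the ends of the vial (the value is about 1.17 times the true distance). It drifts to the higher end and settles in about 1.5 s; with the level lying along the tray one rad of the foot changes the value by about 0.0062.
- wrench: open-ended steel spanner for the lock nut, 170 mm long, 8 mm thick, lying flat; origin at the middle of its underside
- mug: white ceramic mug, 82 mm across, 90 mm tall; origin under its centre
- tumbler: blue plastic tumbler, 72 mm across, 100 mm tall; origin under its centre
- plates: stack of white plates, 160 mm across, 51 mm tall; origin under its centre
- rinse_aid: blue bottle with a red cap, 68 mm across, 200 mm tall; origin under its centre
- spray: white and green spray bottle, 75 x 50 mm, 185 mm tall; origin under its centre
- bowl: steel bowl, 130 mm across, 55 mm tall; origin under its centre
Things that resemble listed ones, but are neither listed nor needed, are in the scene too. What is meant by the level is not pink, and is the smaller of those in its own colour.

How it is judged:
By the outcome, as a careful person would: the job done as asked, in the order asked, and still so for the second after the job is handed in, while the arm keeps its last pose, push and grip.
It also fails if it takes over 72 s, if anything falls off the work surface, if the arm or the gripper's body presses on something with over 40 N, if the wrist force passes 120 N, or if a joint passes its speed limit or range.

## Working session

There is one attempt and no reset: what is moved stays moved. The work goes in short steps, Python scripts to look and compute and a tool call to move; the robot and the scene stay as the last step left them, time stands still between calls to the robot, and variables do not carry over. Pictures are saved under pics/ and viewed, and the job is handed in when it is done.

Besides the shell and the picture viewer there is one more tool, called as a command line: name --argument value ..., lists and objects as JSON in quotes. carry_out: Moves the arm, as the interface text tells. Its arguments: {"type":"object","properties":{"targets":{"type":"array","items":{"type":"array"}}},"required":["targets"]}

```bash
mkdir -p pics
cat > h.py <<'E'
import numpy as np, cv2
from workcell import monitor, vision, order, find_in, regions_of, place_of
def cam(n):
    m=vision.camera_model(n); R=cv2.Rodrigues(np.array(m['rvec'],float))[0]; return np.array(m['K'],float),R,np.array(m['tvec'],float).ravel()
def snap(n,f):
    im=vision.get_image(n); cv2.imwrite('pics/'+f+'.png',im[:,:,::-1]); return im
def toW(n,p):
    K,R,t=cam(n); return R.T@(np.array(p)-t)
def proj(n,P):
    K,R,t=cam(n); q=K@(R@np.array(P,float)+t); return q[:2]/q[2]
def ray(n,uv):
    K,R,t=cam(n); d=R.T@np.linalg.inv(K)@np.array([uv[0],uv[1],1.]); return -R.T@t,d/np.linalg.norm(d)
def onz(n,uv,z):
    c,d=ray(n,uv); return c+d*(z-c[2])/d[2]
def tri(u1,u2,n1='side',n2='top'):
    c1,d1=ray(n1,u1);c2,d2=ray(n2,u2)
    A=np.stack([d1,-d2],1); s=np.linalg.lstsq(A,c2-c1,rcond=None)[0]
    a=c1+d1*s[0];b=c2+d2*s[1]; return (a+b)/2,np.linalg.norm(a-b)
E
python3 - <<'E'
from h import *
np.set_printoptions(precision=1,suppress=True)
o=monitor.get_obs(); print(o)
for n in('side','top'):
    snap(n,n+'0'); K,R,t=cam(n); print(n,K,-R.T@t, R)
    for q in ['tray_top','tray_lip','foot_knob','level','wrench','mug']:
        for d in place_of(q,n): print(n,q,round(d['confidence'],2),toW(n,d['point']),proj(n,toW(n,d['point'])))
E
```

```text
{'t': 0.0, 'qpos': array([ 1.1,  0.4,  1.6, -0. ,  1.1, -0. ]), 'qvel': array([ 0., -0.,  0.,  0., -0., -0.]), 'joint_torque': array([  0. , -54.5, -27.4,   0.1,   0. ,  -0. ]), 'ee_pos': array([270.9, 562.6, 221.9]), 'orientation': array([-0.7, -3.1,  0. ]), 'ft_force': array([-0.1,  0.4, -0.8]), 'moment': array([-0.,  0., -0.]), 'width': 87.9749749356674}
side [[408.7   0.  278.4]
 [  0.  408.7 208.4]
 [  0.    0.    1. ]] [ 175.9 -827.4  846.8] [[ 0.9 -0.4  0. ]
 [-0.2 -0.6 -0.8]
 [ 0.3  0.7 -0.6]]
side tray_top 0.94 [599.2 -82.5  87.4] [315.5 224.3]
side tray_top 0.27 [491.2 443.5  -1. ] [226.4 162. ]
side tray_lip 0.96 [512.  -64.1 101.6] [284.2 224. ]
side foot_knob 0.53 [665.4 100.1 121.2] [309.4 174.4]
side level 0.69 [ 295.6 -173.8    3. ] [221.6 300.6]
side level 0.65 [ 440.4 -369.     2. ] [305.9 345.9]
side level 0.57 [363.2 101.3  -4.5] [218.2 228.2]
side wrench 0.53 [478.3 329.3   2.3] [232.  178.4]
side mug 0.61 [350.5 340.6  -1.1] [195.9 185.2]
top [[476.1   0.  281.3]
 [  0.  476.1 206.4]
 [  0.    0.    1. ]] [ 387.6  -38.4 1684. ] [[ 0.  -1.  -0. ]
 [-1.  -0.  -0.1]
 [ 0.1  0.  -1. ]]
top tray_top 0.66 [603.7 -82.1  87. ] [295.3 178.8]
top tray_lip 0.61 [514.4 -62.5  97.6] [289.4 204.9]
top foot_knob 0.66 [668.7 101.8 120.2] [240.2 157.7]
top level 0.8 [365.5 102.5  -2.9] [241.9 248.9]
top level 0.76 [ 295.2 -169.8   -1.7] [319.1 269.5]
top level 0.64 [ 444.5 -371.5   -2. ] [376.1 227.4]
top wrench 0.84 [478.6 333.2  -3.3] [177.4 216.4]
top wrench 0.28 [599.  -81.6  84. ] [295.1 180.3]
top mug 0.58 [353.1 347.9  -2.4] [172.3 251.9]
top mug 0.47 [ 443.9 -369.2   -2.9] [375.4 227.6]
```

Run:
```python
import cv2
a=cv2.imread('pics/side0.png');b=cv2.imread('pics/top0.png')
cv2.imwrite('pics/side0c.png',cv2.resize(a[120:400,120:500],None,fx=2.1,fy=2.1,interpolation=cv2.INTER_CUBIC))
cv2.imwrite('pics/top0c.png',cv2.resize(b[110:310,140:420],None,fx=2.8,fy=2.8,interpolation=cv2.INTER_CUBIC))
```

```text
(no output)
```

View pics/side0c.png

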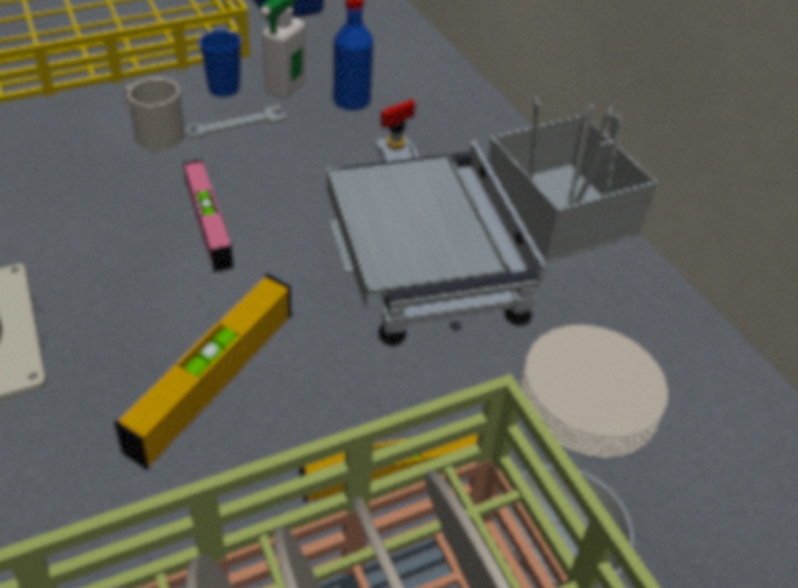

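View pics/top0c.png

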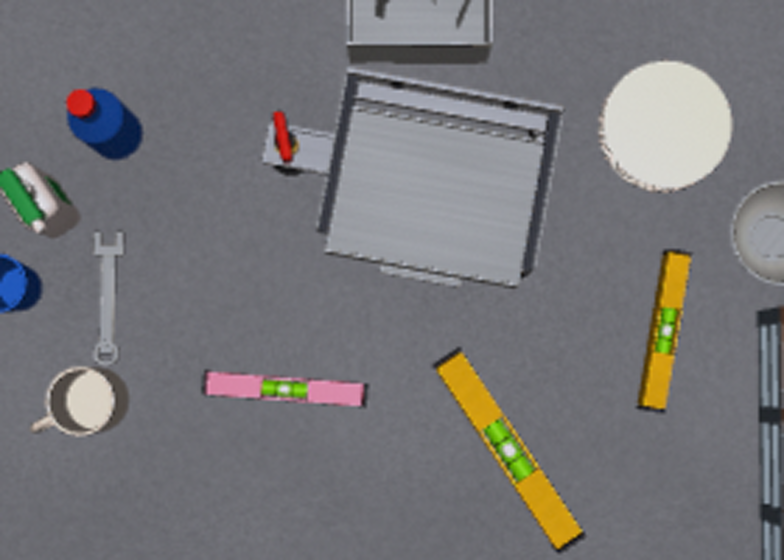

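View pics/side0.png

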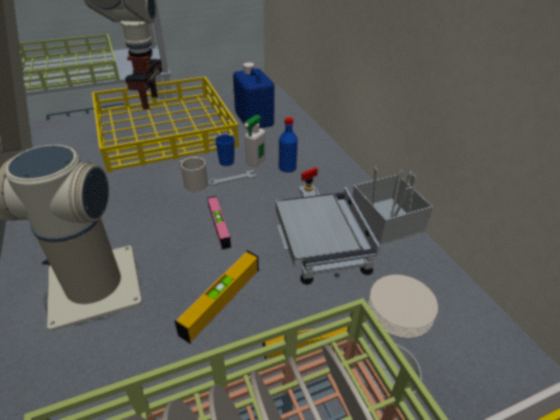

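Run:
```python
from h import *
np.set_printoptions(precision=1,suppress=True)
b=cv2.imread('pics/top0.png')
cv2.imwrite('pics/top0d.png',cv2.resize(b[150:330,330:530],None,fx=3,fy=3,interpolation=cv2.INTER_CUBIC))
a=cv2.imread('pics/side0.png')
cv2.imwrite('pics/side0d.png',cv2.resize(a[280:420,180:430],None,fx=3,fy=3,interpolation=cv2.INTER_CUBIC))
for n,f in(('top',b),):
    for d in regions_of('level',n):
        m=d['mask'].astype(np.uint8); c=cv2.findContours(m,0,2)[0]; c=max(c,key=cv2.contourArea)
        r=cv2.minAreaRect(c); bp=cv2.boxPoints(r)
        print(d['confidence'],r,[onz(n,p,44)[:2] for p in bp],onz(n,r[0],44))
for n in('top','side'):
  for q in['bubble','tray','foot','foot_knob']:
    for d in find_in(q,n): print(n,q,d['confidence'],toW(n,d['point']))
```

```text
0.89 ((376.9378356933594, 227.72702026367188), (10.709430694580078, 58.0180778503418), 8.972625732421875) [array([ 346.3, -330.8]), array([ 543.7, -363.4]), array([ 538.2, -399.9]), array([ 340.8, -366.9])] [ 441.8 -365.2   44. ]
0.81 ((241.5, 248.5), (57.496368408203125, 8.193410873413086), 4.085616588592529) [array([359.7, 199.4]), array([387.7, 197.9]), array([375. ,   0.7]), array([347.1,   2.5])] [367.3 100.1  44. ]
0.77 ((321.69305419921875, 270.5481262207031), (81.53547668457031, 12.860879898071289), 55.81387710571289) [array([396.2, -78.1]), array([ 421.2, -114.6]), array([ 193.1, -271.2]), array([ 168.6, -234.9])] [ 294.2 -175.1   44. ]
top tray 0.88 [598.1 -83.1  82.7]
top foot 0.15 [491.3 461.3  61.2]
side tray 0.95 [590.7 -96.   87.7]
side foot 0.49 [662.7  95.2 116.9]
side foot_knob 0.74 [664.6  91.5 113.5]
```

View pics/top0.png

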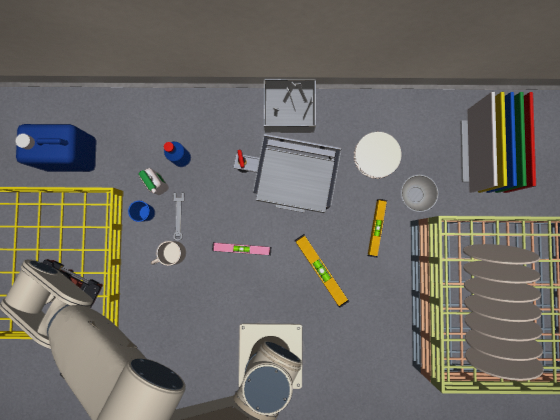

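View pics/side0d.png

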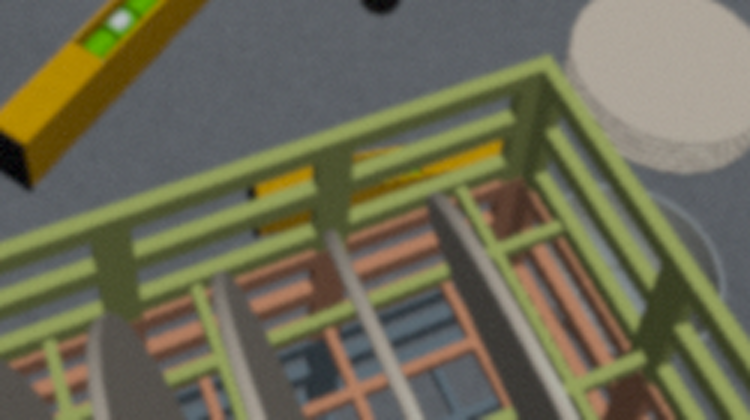

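View pics/top0d.png

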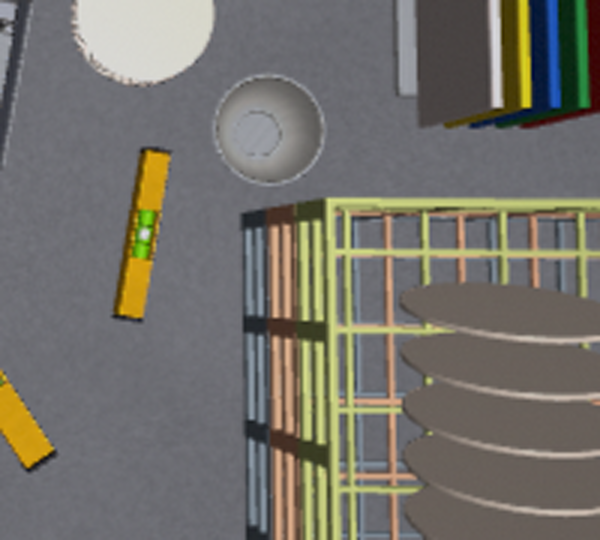

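Run:
```python
from h import *
np.set_printoptions(precision=2,suppress=True)
b=cv2.imread('pics/top0.png')
cv2.imwrite('pics/top0e.png',cv2.resize(b[125:220,225:350],None,fx=6,fy=6,interpolation=cv2.INTER_CUBIC))
a=cv2.imread('pics/side0.png')
cv2.imwrite('pics/side0e.png',cv2.resize(a[160:285,260:390],None,fx=4.6,fy=4.6,interpolation=cv2.INTER_CUBIC))
o=monitor.get_obs(); from scipy.spatial.transform import Rotation as Ro
M=Ro.from_rotvec(o['orientation']).as_matrix(); print(M, np.degrees(np.arctan2(M[1],M[0])),np.degrees(o['qpos']))
for uv in [(256.1,200),(324.6,212.1)]: print(onz('top',uv,98))
```

```text
[[-0.9   0.43  0.  ]
 [ 0.43  0.9  -0.  ]
 [-0.   -0.   -1.  ]] [154.29  64.29 -52.58] [63.2  24.24 93.39 -0.   62.37 -1.09]
[529.93  48.85  98.  ]
[ 490.95 -180.22   98.  ]
```

View pics/top0e.png

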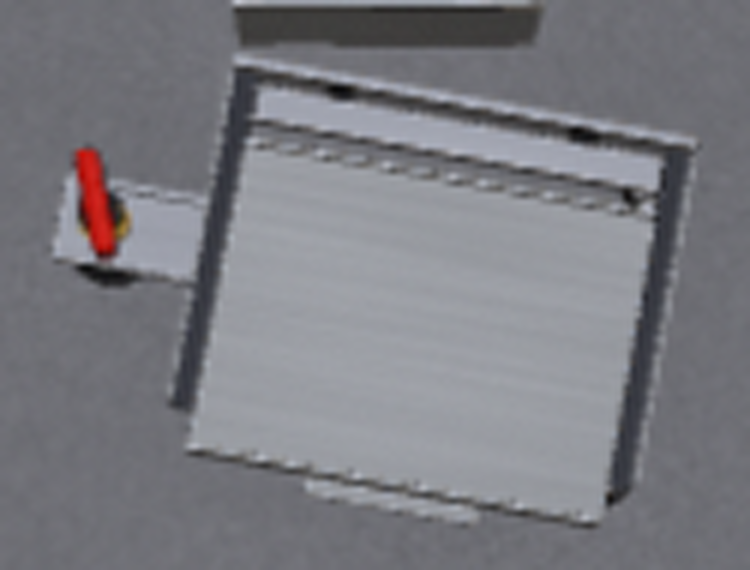

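View pics/side0e.png

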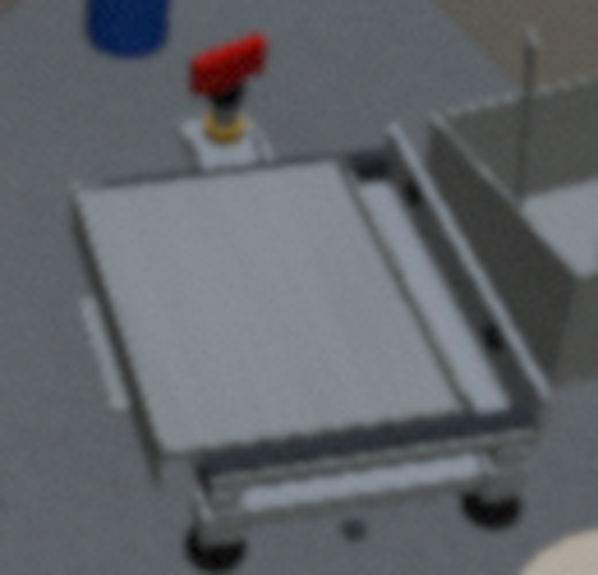

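carry_out --targets '[[[0,0,15.7],[192,-619,-20],0],[[0,0,15.7],[192,-619,-20],0],[[0,0,15.7],[192,-619,-20],0],[[0,0,15.7],[192,-619,-20],0],[[0,0,15.7],[192,-619,-20],0],[[0,0,15.7],[192,-619,-20],0],[[0,0,15.7],[192,-619,-20],0],[[0,0,15.7],[192,-619,-20],0],[[0,0,15.7],[192,-619,-20],0],[[0,0,15.7],[192,-619,-20],0]]'

```text
t: 1.98
ee_pos: [394.8, 163.5, 210.1]
orientation: [0.273, 3.129, 0.001]
ft_force: [1.0, -0.1, 0.6]
width: 24.9
```

carry_out --targets '[[[0,0,0],[80,-250,0],0],[[0,0,0],[80,-250,0],0],[[0,0,0],[80,-250,0],0],[[0,0,0],[80,-250,0],0],[[0,0,0],[80,-250,0],0],[[0,0,0],[80,-250,0],0]]'

```text
t: 2.48
ee_pos: [471.1, -75.0, 210.2]
orientation: [0.275, 3.129, 0.0]
ft_force: [0.9, 0.6, -0.3]
width: 0.8
```

carry_out --targets '[[[0,0,0],[-12,28,-60],0],[[0,0,0],[-12,28,-60],0],[[0,0,0],[-12,28,-100],0],[[0,0,0],[-12,28,-132],0],[[0,0,0],[-12,28,-132],0],[[0,0,0],[-12,28,-132],0],[[0,0,0],[-12,28,-132],0]]'

```text
t: 3.07
ee_pos: [459.7, -44.9, 79.1]
orientation: [0.274, 3.128, -0.0]
ft_force: [-0.6, 0.4, -0.3]
width: 0.5
```

Run:
```python
from h import *
np.set_printoptions(precision=2,suppress=True)
a=snap('side','s1'); b=snap('top','t1')
x=cv2.resize(a[160:285,230:390],None,fx=4.6,fy=4.6,interpolation=cv2.INTER_CUBIC)
cv2.imwrite('pics/s1c.png',x[:,:,::-1])
o=monitor.get_obs(); print(o['ee_pos'],o['ft_force'])
```

```text
[460.38 -44.9   79.85] [-0.3  -0.13  1.32]
```

View pics/s1c.png

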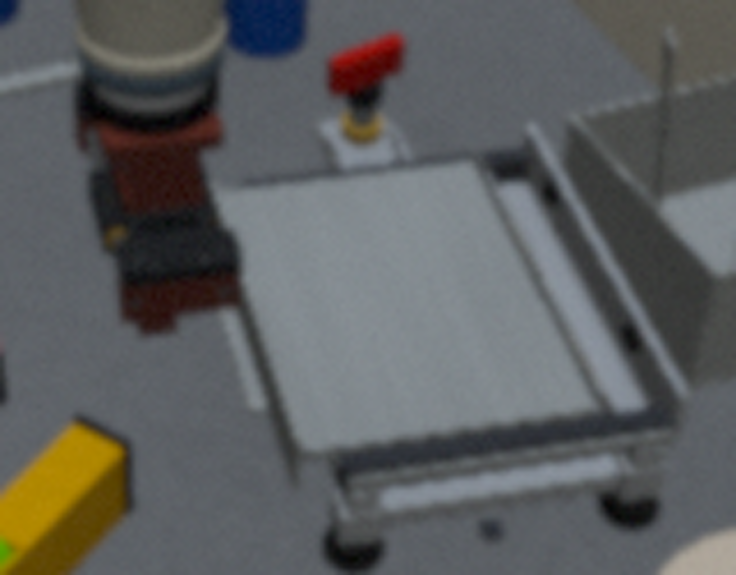

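carry_out --targets '[[[0,0,0],[13,-13,-2],0],[[0,0,0],[25,-15,-2],0],[[0,0,0],[36,-17,-2],0],[[0,0,0],[42,-18,-2],0],[[0,0,0],[48,-19,-2],0],[[0,0,0],[54,-20,-2],0],[[0,0,0],[60,-21,-2],0]]'

```text
t: 3.75
ee_pos: [518.2, -65.6, 76.0]
orientation: [-0.274, -3.128, -0.0]
ft_force: [-4.5, -0.6, 2.4]
width: 0.4
```

carry_out --targets '[[[0,0,0],[2.5,-0.4,0],0],[[0,0,0],[5,-0.9,0],0],[[0,0,0],[5,-0.9,0],0]]'

```text
t: 4.0
ee_pos: [524.3, -66.6, 75.7]
orientation: [0.274, 3.129, 0.0]
ft_force: [-0.5, -0.9, -0.6]
width: 0.4
```

carry_out --targets '[[[0,0,0],[2.5,-0.4,0],0],[[0,0,0],[5,-0.9,0],0],[[0,0,0],[5,-0.9,0],0]]'

```text
t: 4.25
ee_pos: [529.1, -67.6, 75.7]
orientation: [0.274, 3.129, 0.0]
ft_force: [-1.8, 1.4, -0.7]
width: 0.1
```

carry_out --targets '[[[0,0,0],[2,-0.4,0],0],[[0,0,0],[3,-0.5,0],0],[[0,0,0],[4,-0.7,0],0]]'

```text
t: 4.5
ee_pos: [531.5, -68.0, 75.6]
orientation: [-0.274, -3.127, -0.0]
ft_force: [-8.1, 2.9, 6.9]
width: 0.5
```

carry_out --targets '[[[0,0,0],[1,-0.2,0],0],[[0,0,0],[2,-0.4,0],0],[[0,0,0],[3,-0.5,0],0]]'

```text
t: 4.75
ee_pos: [531.5, -68.0, 75.5]
orientation: [-0.273, -3.121, -0.001]
ft_force: [-18.4, 3.6, 15.2]
width: 0.3
```

carry_out --targets '[[[0,0,0],[-26,4.6,0],0],[[0,0,0],[-40,7,20],0],[[0,0,0],[-50,0,60],60],[[0,0,0],[-60,-30,90],60],[[0,0,0],[-96,-300,100],60],[[0,0,0],[-96,-300,100],60],[[0,0,0],[-96,-300,100],60],[[0,0,0],[-96,-300,100],60],[[0,0,0],[-96,-300,100],60],[[0,0,0],[-96,-300,100],60]]'

```text
t: 5.58
ee_pos: [443.1, -347.8, 175.6]
orientation: [0.274, 3.127, -0.003]
ft_force: [0.9, -0.1, -0.2]
width: 50.4
```

carry_out --targets '[[[0,0,0],[0,-40,0],60],[[0,0,0],[0,-40,0],60],[[0,0,0],[0,-40,0],60]]'

```text
t: 5.83
ee_pos: [443.1, -387.7, 175.0]
orientation: [0.279, 3.127, -0.003]
ft_force: [-0.2, -0.5, -0.2]
width: 59.7
```

Run:
```python
from h import *
np.set_printoptions(precision=2,suppress=True)
a=snap('side','s2'); b=snap('top','t2')
x=cv2.resize(b[125:285,225:425],None,fx=4,fy=4,interpolation=cv2.INTER_CUBIC)
cv2.imwrite('pics/t2c.png',x[:,:,::-1])
o=monitor.get_obs(); print(o['t'],o['ee_pos'],o['ft_force'],np.degrees(o['qpos']))
for n in('side','top'):
  for q in('tray_top','tray_lip'):
    for d in place_of(q,n): print(n,q,d['confidence'],toW(n,d['point']))
```

```text
5.9333 [ 442.87 -384.71  174.65] [-0.29  0.47 -0.09] [ -42.15   24.44  100.43    0.01   55.14 -122.11]
side tray_lip 0.63 [541.58 -71.87 101.7 ]
top tray_top 0.92 [631.8  -87.89  83.43]
top tray_lip 0.71 [544.87 -66.41  99.48]
```

View pics/t2c.png

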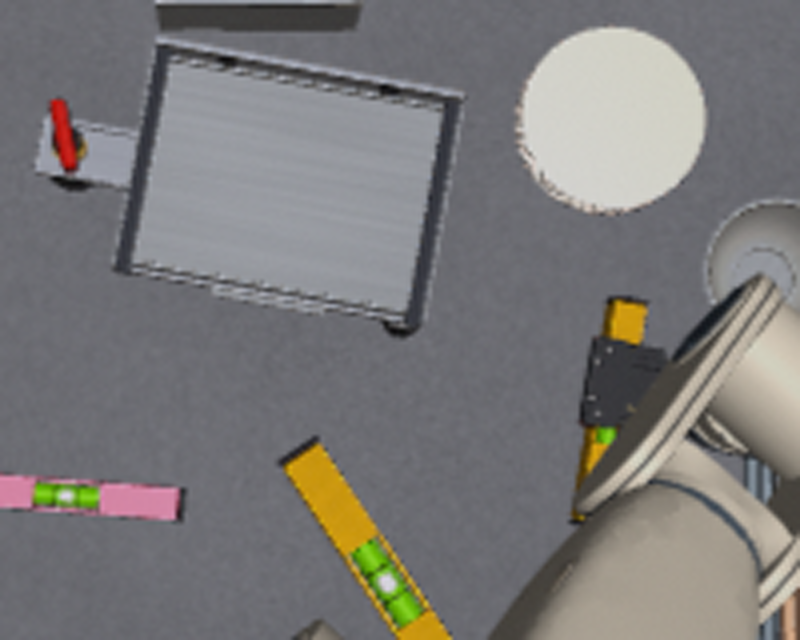

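View pics/s2.png

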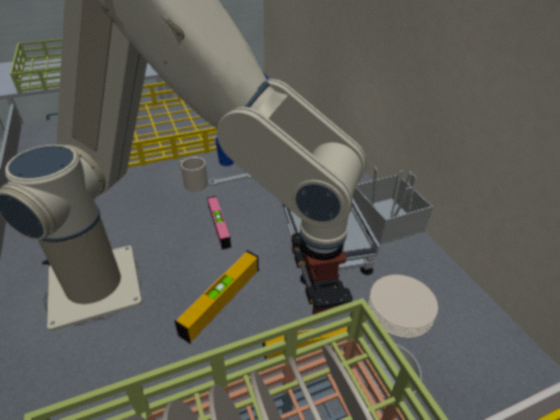

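carry_out --targets '[[[0,0,0.8],[-1.5,14.7,-30],60],[[0,0,0.8],[-1.5,14.7,-70],60],[[0,0,0.8],[-1.5,14.7,-105],60],[[0,0,0.8],[-1.5,14.7,-125],60],[[0,0,0.8],[-1.5,14.7,-145],60],[[0,0,0.8],[-1.5,14.7,-156],60],[[0,0,0.8],[-1.5,14.7,-164.5],60],[[0,0,0.8],[-1.5,14.7,-164.5],60]]'

```text
t: 6.8
ee_pos: [441.1, -369.3, 9.2]
orientation: [-0.251, -3.13, -0.002]
ft_force: [-0.2, 0.7, -0.4]
width: 59.8
```

carry_out --targets '[[[0,0,0],[0,0,0],15],[[0,0,0],[0,0,0],15],[[0,0,0],[0,0,0],15],[[0,0,0],[0,0,0],15],[[0,0,0],[0,0,0],15],[[0,0,0],[0,0,0],15]]'

```text
t: 7.3
ee_pos: [441.7, -370.2, 11.1]
orientation: [0.253, 3.131, -0.0]
ft_force: [0.5, 3.4, 6.8]
width: 27.9
```

carry_out --targets '[[[0,0,0],[0,0,30],15],[[0,0,0],[0,0,70],15],[[0,0,-5],[10,15,110],15],[[0,0,-12],[30,45,140],15],[[0,0,-19],[50,80,170],15],[[0,0,-26],[75,115,180],15],[[0,0,-33],[95,145,180],15],[[0,0,-40],[115,170,180],15],[[0,0,-47],[135,200,180],15],[[0,0,-54],[150,225,180],15]]'

```text
t: 8.13
ee_pos: [592.5, -143.2, 190.4]
orientation: [1.633, 2.683, 0.0]
ft_force: [-0.2, -0.2, -3.1]
width: 28.2
```

carry_out --targets '[[[0,0,-7],[10,15,0],15],[[0,0,-14],[20,30,0],15],[[0,0,-21],[30,45,0],15],[[0,0,-28],[40,58,0],15],[[0,0,-36.8],[40,58,0],15],[[0,0,-36.8],[40,58,0],15],[[0,0,-36.8],[40,58,0],15],[[0,0,-36.8],[40,58,0],15]]'

```text
t: 8.8
ee_pos: [630.9, -87.2, 189.7]
orientation: [-2.389, -2.039, 0.002]
ft_force: [-0.3, -0.2, -3.4]
width: 27.7
```

Run:
```python
from h import *
np.set_printoptions(precision=2,suppress=True)
a=snap('side','s3'); b=snap('top','t3')
x=cv2.resize(b[105:235,205:375],None,fx=4.6,fy=4.6,interpolation=cv2.INTER_CUBIC)
cv2.imwrite('pics/t3c.png',x[:,:,::-1])
x=cv2.resize(a[110:260,240:430],None,fx=4,fy=4,interpolation=cv2.INTER_CUBIC)
cv2.imwrite('pics/s3c.png',x[:,:,::-1])
o=monitor.get_obs(); M=cv2.Rodrigues(o['orientation'])[0]; print(o['t'],o['ee_pos'],o['ft_force'],np.degrees(o['qpos']),np.degrees(np.arctan2(M[1,1],M[0,1])),o['width'],o['moment'])
for n in('side','top'):
  for q in('level',):
    for d in place_of(q,n): print(n,q,d['confidence'],toW(n,d['point']))
```

```text
8.9 [631.04 -87.44 190.04] [ 0.16  0.1  -4.09] [-8.96 27.35 93.15 -0.01 59.54  0.14] -9.094285162268491 27.69716421107782 [-0.06  0.14  0.02]
side level 0.83 [ 292.91 -173.55    1.86]
side level 0.76 [627.38 -86.2  179.9 ]
side level 0.66 [365.29 103.07  -2.72]
top level 0.87 [ 292.85 -170.64   -2.84]
top level 0.82 [631.14 -88.71 178.56]
top level 0.72 [366.65 102.98  -3.52]
top level 0.72 [630.2  -88.2   84.61]
```

View pics/t3c.png

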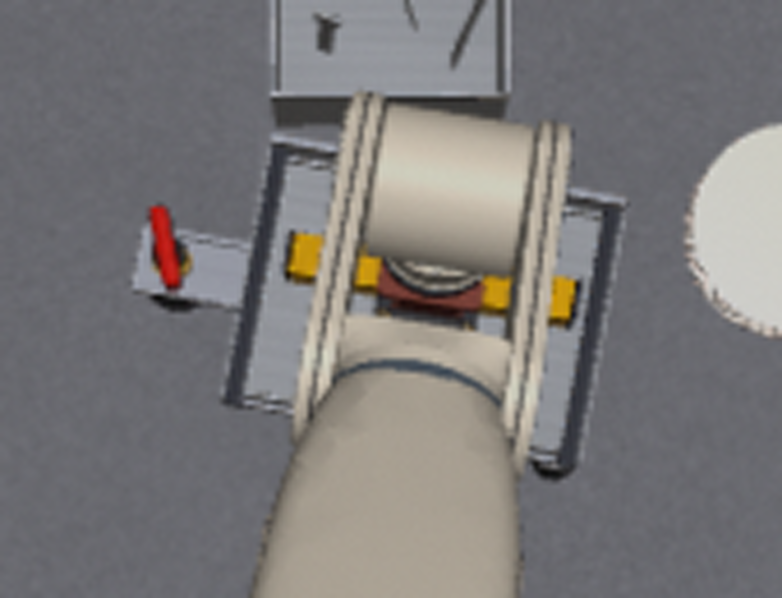

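View pics/s3c.png

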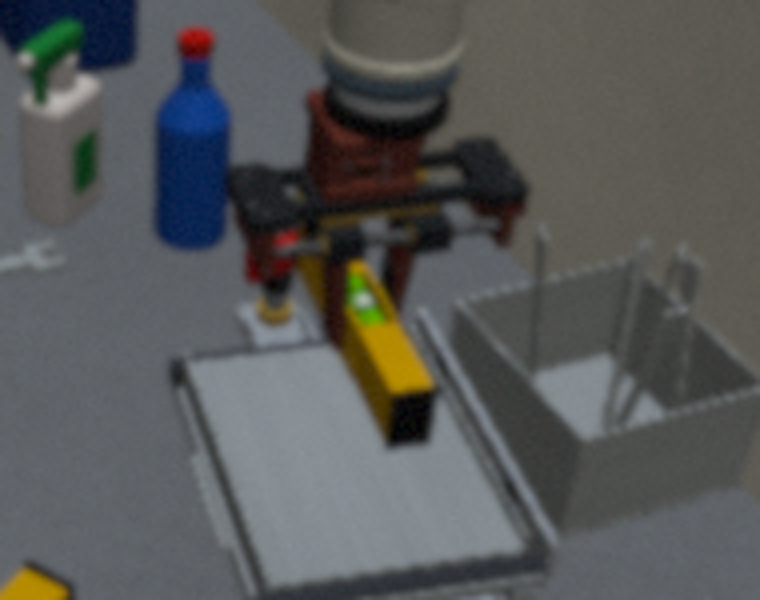

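carry_out --targets '[[[0,0,-0.9],[1,1,-30],15],[[0,0,-0.9],[1,1,-60],15],[[0,0,-0.9],[1,1,-75],15],[[0,0,-0.9],[1,1,-82],15],[[0,0,-0.9],[1,1,-86],15],[[0,0,-0.9],[1,1,-86],15]]'

```text
t: 9.5
ee_pos: [632.5, -86.4, 104.1]
orientation: [-2.407, -2.018, 0.0]
ft_force: [-0.2, 0.5, -3.3]
width: 28.0
```

carry_out --targets '[[[0,0,0],[0,0,-1],15],[[0,0,0],[0,0,-2],15],[[0,0,0],[0,0,-2],15]]'

```text
t: 9.75
ee_pos: [633.1, -86.3, 103.4]
orientation: [2.406, 2.018, 0.002]
ft_force: [-0.2, -0.5, -3.0]
width: 27.7
```

carry_out --targets '[[[0,0,0],[0,0,-1],15],[[0,0,0],[0,0,-2],15],[[0,0,0],[0,0,-2],15]]'

```text
t: 10.0
ee_pos: [632.7, -86.2, 100.7]
orientation: [2.407, 2.018, 0.001]
ft_force: [-0.2, 0.1, -0.8]
width: 28.0
```

carry_out --targets '[[[0,0,0],[0,0,-1],15],[[0,0,0],[0,0,-2],15],[[0,0,0],[0,0,-2],15]]'

```text
t: 10.25
ee_pos: [632.8, -86.1, 100.2]
orientation: [2.407, 2.018, 0.001]
ft_force: [-4.1, 1.5, 12.1]
width: 28.2
```

carry_out --targets '[[[0,0,0],[0,0,3],60],[[0,0,0],[0,0,3],60],[[0,0,0],[0,0,3],60],[[0,0,0],[0,0,3],60],[[0,0,0],[0,0,30],60],[[0,0,0],[0,0,70],70],[[0,0,0],[0,0,105],80],[[0,0,7],[0,10,110],80],[[0,0,14],[3,25,110],80],[[0,0,21],[6,45,110],80]]'

```text
t: 11.08
ee_pos: [639.0, -41.8, 209.5]
orientation: [1.993, 2.426, 0.002]
ft_force: [0.4, -0.0, -0.5]
width: 79.5
```

carry_out --targets '[[[0,0,7],[5,25,0],80],[[0,0,14],[10,50,0],80],[[0,0,21],[15,75,0],80],[[0,0,28],[22,100,0],80],[[0,0,35],[28,140,0],80],[[0,0,42],[28,140,0],80],[[0,0,49],[28,140,0],80],[[0,0,56],[28,140,0],80],[[0,0,63],[28,140,0],80],[[0,0,70],[28,140,0],80]]'

```text
t: 11.92
ee_pos: [666.3, 99.0, 207.9]
orientation: [-0.238, -3.132, 0.0]
ft_force: [-0.4, 0.2, 0.1]
width: 80.4
```

Run:
```python
from h import *
np.set_printoptions(precision=2,suppress=True)
a=snap('side','s4'); b=snap('top','t4')
x=cv2.resize(b[105:235,205:375],None,fx=4.6,fy=4.6,interpolation=cv2.INTER_CUBIC)
cv2.imwrite('pics/t4c.png',x[:,:,::-1])
x=cv2.resize(a[110:260,240:430],None,fx=4,fy=4,interpolation=cv2.INTER_CUBIC)
cv2.imwrite('pics/s4c.png',x[:,:,::-1])
o=monitor.get_obs(); M=cv2.Rodrigues(o['orientation'])[0]; print(o['t'],o['ee_pos'],o['ft_force'],np.degrees(o['qpos']),np.degrees(np.arctan2(M[1,1],M[0,1])),o['width'],o['moment'])
print(onz('top',(241,158.8),138),onz('top',(239.5,150),138),onz('top',(242.5,167.5),138))
im=cv2.imread('pics/top0.png')
g=np.array(im).astype(int); m=((g[:,:,2]>150)&(g[:,:,1]<70)).astype(np.uint8); m[:, :230]=0; m[:,260:]=0; m[:140]=0; m[185:]=0
c=max(cv2.findContours(m,0,2)[0],key=cv2.contourArea); r=cv2.minAreaRect(c); print(r,[onz('top',p,138) for p in cv2.boxPoints(r)])
for n in('side','top'):
  for q in('level','foot_knob','bubble'):
    for d in place_of(q,n): print(n,q,d['confidence'],toW(n,d['point']))
```

```text
12.0167 [666.31  98.81 207.93] [-0.    0.57  0.95] [  7.42  29.2   87.39  -0.    63.44 -73.61] 81.0326350486093 79.8962161555218 [ 0.08  0.   -0.01]
[661.76  97.7  138.  ] [690.95 103.03 138.  ] [632.97  92.4  138.  ]
((240.39599609375, 157.92799377441406), (16.457462310791016, 3.309380531311035), 79.69515228271484) [array([690.48, 110.27, 138.  ]), array([692.52,  99.59, 138.  ]), array([638.86,  89.21, 138.  ]), array([636.83,  99.86, 138.  ])]
side level 0.85 [366.6  102.3   -2.65]
side level 0.73 [ 295.89 -172.01    3.54]
side level 0.58 [632.33 -88.48  90.87]
side level 0.49 [687.19 326.44   2.93]
side foot_knob 0.52 [665.61  99.29 119.42]Traceback (most recent call last):
  File "<stdin>", line 15, in <module>
ValueError: it knows: bowl, foot_knob, level, mug, plates, rinse_aid, spray, tray_lip, tray_top, tumbler, wrench
```

View pics/t4c.png

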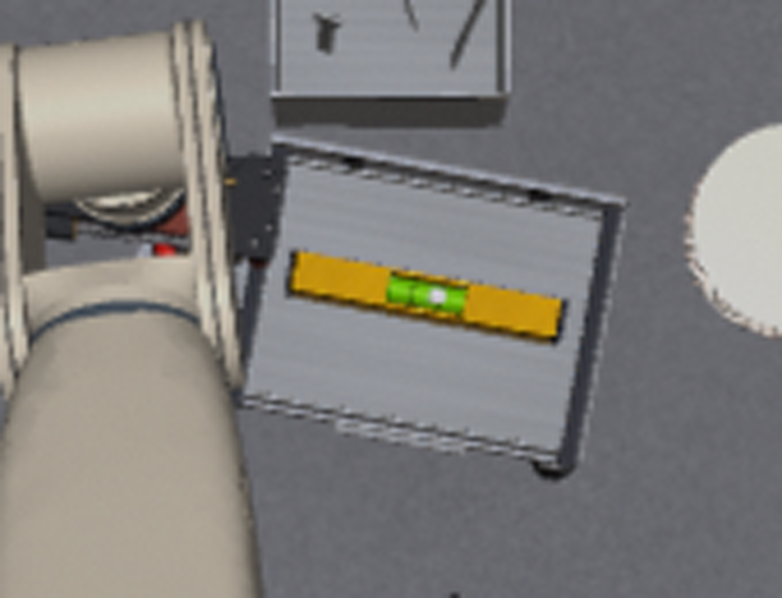

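View pics/s4c.png

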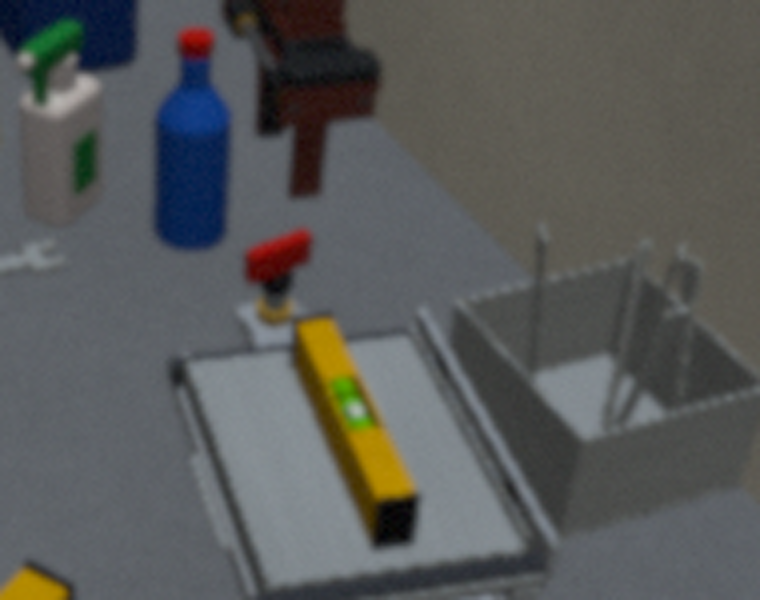

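carry_out --targets '[[[0,0,7],[-0.8,1.2,0],80],[[0,0,14],[-0.8,1.2,0],60],[[0,0,20],[-0.8,1.2,-20],50],[[0,0,20],[-0.8,1.2,-50],50],[[0,0,20],[-0.8,1.2,-75],50],[[0,0,20],[-0.8,1.2,-88],50],[[0,0,20],[-0.8,1.2,-96],50],[[0,0,20],[-0.8,1.2,-96],50]]'

```text
t: 12.78
ee_pos: [664.8, 99.8, 110.7]
orientation: [0.297, -3.125, 0.0]
ft_force: [-0.4, -0.6, 0.2]
width: 50.2
```

```bash
cat > bub.py <<'E'
from h import *
def corners_fit(n,im,tag,S=10):
    # region from network mask of the level near the tray
    best=None
    for d in place_of('level',n):
        p=toW(n,d['point'])
        if np.hypot(p[0]-632,p[1]+87)<40 and (best is None or d['confidence']>best[0]): best=(d['confidence'],p)
    return best
def measure(n,im,tag,top=134.,c=(632,-87)):
    # rectify the level's top plane: u along tray y (to foot), v along tray x
    ps=10.; W=100;H=44
    yh=np.array([np.sin(np.radians(10)),np.cos(np.radians(10)),0]);xh=np.array([np.cos(np.radians(10)),-np.sin(np.radians(10)),0])
    C=np.array([c[0],c[1],top]); src=[];dst=[]
    for a in(-W/2,W/2):
        for b in(-H/2,H/2):
            src.append(proj(n,C+a*yh+b*xh)); dst.append(((a+W/2)*ps,(b+H/2)*ps))
    Hm=cv2.getPerspectiveTransform(np.float32(src),np.float32(dst))
    r=cv2.warpPerspective(im,Hm,(int(W*ps),int(H*ps)),flags=cv2.INTER_CUBIC)
    cv2.imwrite('pics/'+tag+'.png',cv2.resize(r,None,fx=.75,fy=.75,interpolation=cv2.INTER_AREA)[:,:,::-1])
    f=r.astype(float)
    green=(f[:,:,1]>f[:,:,0]*1.15)&(f[:,:,1]>f[:,:,2]*1.4)
    rows=np.where(green.sum(1)>100)[0]
    if len(rows)==0: return None
    rc=int(np.median(rows)); band=f[rc-30:rc+31]
    prof=band.mean(0)
    x=(np.arange(prof.shape[0])/ps-W/2)
    return x,prof,(rc/ps-H/2)
E
python3 - <<'E'
from bub import *
np.set_printoptions(precision=0,suppress=True,linewidth=200)
o=monitor.get_obs(); print(o['t'],o['ee_pos'].round(1),o['ft_force'])
for n in('side','top'):
    im=snap(n,n+'5'); x,p,v=measure(n,im,'r5'+n); print(n,v)
    print(np.c_[x,p][::20].T)
a=cv2.imread('pics/side5.png')
x=cv2.resize(a[110:260,240:430],None,fx=4,fy=4,interpolation=cv2.INTER_CUBIC)
cv2.imwrite('pics/s5c.png',x)
E
```

```text
12.7833 [665. 100. 111.] [-0. -1.  0.]
side -3.1999999999999993
[[-50. -48. -46. -44. -42. -40. -38. -36. -34. -32. -30. -28. -26. -24. -22. -20. -18. -16. -14. -12. -10.  -8.  -6.  -4.  -2.   0.   2.   4.   6.   8.  10.  12.  14.  16.  18.  20.  22.  24.  26.
   28.  30.  32.  34.  36.  38.  40.  42.  44.  46.  48.]
 [177. 178. 179. 179. 180. 179. 177. 175. 169. 159. 142. 125. 108.  96.  95. 101. 115. 132. 145. 155. 157. 154. 144. 129. 114.  97.  88.  80.  74.  72.  73.  76.  81.  84.  90.  95. 107. 120. 138.
  155. 167. 177. 180. 182. 182. 182. 183. 184. 184. 183.]
 [137. 137. 138. 139. 140. 139. 138. 138. 141. 143. 146. 150. 154. 156. 158. 161. 163. 165. 167. 170. 171. 171. 169. 166. 162. 156. 151. 143. 136. 133. 136. 142. 150. 155. 158. 157. 152. 147. 142.
  141. 141. 141. 141. 141. 140. 140. 141. 142. 142. 141.]
 [  0.   0.   0.   0.   1.   2.   2.   0.   0.   0.   0.   0.   0.   6.  27.  57.  89. 119. 139. 154. 155. 148. 133. 108.  85.  55.  32.  12.   2.   0.   0.   0.   0.   0.   0.   0.   0.   0.   0.
    0.   0.   0.   0.   0.   0.   0.   1.   1.   1.   0.]]
top -0.89999999
[... 329 characters left out ...]
. 125. 122. 121. 118. 127. 160. 194. 205. 213. 206. 180. 147. 130. 122. 122. 123. 115. 102. 107. 119. 120. 120. 121. 122. 119. 112.
  140. 182. 201. 203. 203. 202. 201. 202. 203. 204. 203.]
 [146. 147. 148. 149. 149. 147. 147. 146. 145. 147. 148. 166. 189. 197. 199. 199. 197. 194. 197. 202. 205. 205. 202. 194. 190. 196. 199. 199. 200. 184. 162. 169. 190. 197. 199. 199. 201. 196. 173.
  155. 152. 150. 151. 151. 151. 151. 151. 152. 153. 153.]
 [ 15.  16.  15.  16.  17.  15.  14.  15.  15.  16.  17.  20.  23.  27.  28.  26.  22.  45. 123. 194. 209. 222. 211. 170. 106.  59.  29.  25.  25.  27.  27.  28.  29.  27.  26.  28.  28.  25.  20.
   17.  15.  15.  16.  16.  14.  15.  15.  15.  17.  17.]]
```

View pics/r5side.png

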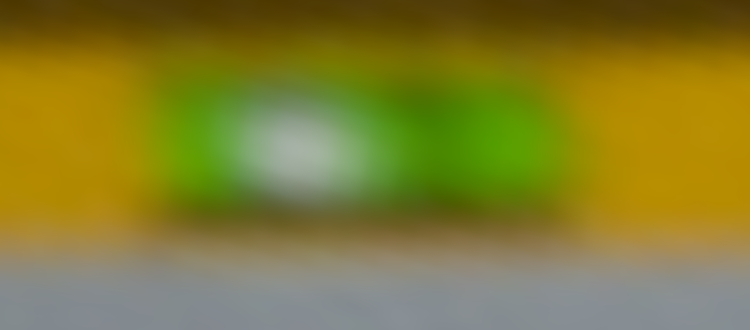

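View pics/r5top.png

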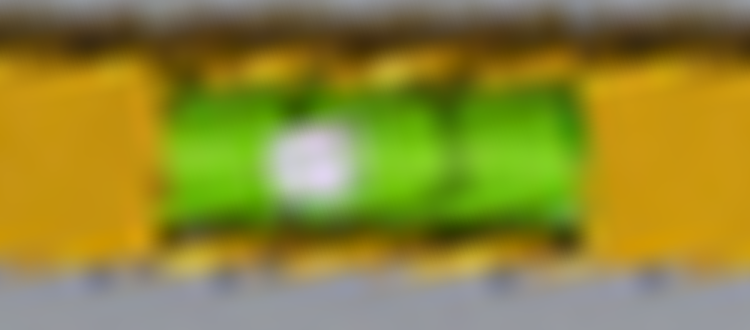

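View pics/s5c.png

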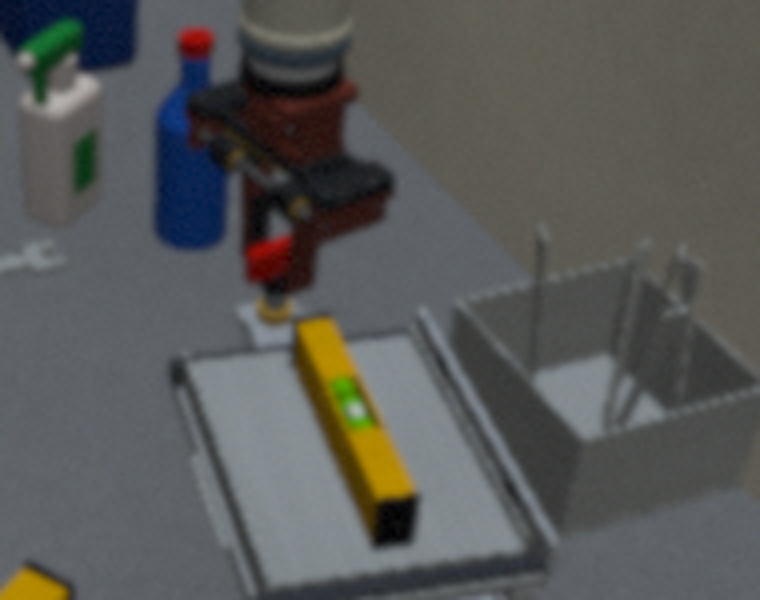

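carry_out --targets '[[[0,0,0],[0,0,0],5],[[0,0,0],[0,0,0],5],[[0,0,0],[0,0,0],5],[[0,0,0],[0,0,0],5],[[0,0,0],[0,0,0],5]]'

```text
t: 13.3
ee_pos: [665.9, 100.0, 112.9]
orientation: [-0.3, 3.127, 0.0]
ft_force: [-0.4, -0.1, 0.1]
width: 19.9
```

carry_out --targets '[[[0,0,-5],[0,0,0],5],[[0,0,-11],[0,0,0],5],[[0,0,-17],[0,0,0],5],[[0,0,-23],[0,0,0],5],[[0,0,-30],[0,0,0],5]]'

```text
t: 13.72
ee_pos: [665.7, 100.9, 112.7]
orientation: [0.527, 3.097, 0.002]
ft_force: [-1.1, 3.7, 1.1]
width: 13.9
```

carry_out --targets '[[[0,0,-7],[0,0,0],5],[[0,0,-14],[0,0,0],5],[[0,0,-21],[0,0,0],5],[[0,0,-28],[0,0,0],5],[[0,0,-35],[0,0,0],5],[[0,0,-42],[0,0,0],5],[[0,0,-45],[0,0,0],5],[[0,0,-45],[0,0,0],5]]'

```text
t: 14.38
ee_pos: [665.8, 100.8, 112.7]
orientation: [1.668, 2.662, 0.002]
ft_force: [-1.0, 3.0, 0.7]
width: 13.6
```

carry_out --targets '[[[0,0,0],[0,0,0],5],[[0,0,0],[0,0,0],5],[[0,0,0],[0,0,0],5],[[0,0,0],[0,0,0],5],[[0,0,0],[0,0,0],5],[[0,0,0],[0,0,0],5],[[0,0,0],[0,0,0],5],[[0,0,0],[0,0,0],5],[[0,0,0],[0,0,0],5],[[0,0,0],[0,0,0],5]]'

```text
t: 15.22
ee_pos: [665.9, 100.7, 112.7]
orientation: [1.664, 2.665, 0.002]
ft_force: [-0.1, 6.0, 2.4]
width: 13.8
```

carry_out --targets '[[[0,0,0],[0,0,0],5],[[0,0,0],[0,0,0],5],[[0,0,0],[0,0,0],5],[[0,0,0],[0,0,0],5],[[0,0,0],[0,0,0],5],[[0,0,0],[0,0,0],5],[[0,0,0],[0,0,0],5]]'

```text
t: 15.8
ee_pos: [665.8, 100.7, 112.7]
orientation: [-1.664, -2.665, -0.002]
ft_force: [0.0, 5.2, 3.0]
width: 13.9
```

```bash
cat >> bub.py <<'E'
def report(tag,show=False):
    for n in('top','side'):
        im=snap(n,n+tag); m=measure(n,im,'r'+tag+n)
        if m is None: print(n,'none'); continue
        x,p,v=m
        if show: print(np.c_[x,p][::20].T)
        w=np.clip(p[:,2]-60,0,None)*(abs(x)<30); c=(w*x).sum()/w.sum()
        R=p[:,0]-p[:,1]  # yellow: large; vial: small
        l=np.interp(0,R[(x>-40)&(x<-15)][::-1]*1., x[(x>-40)&(x<-15)][::-1]); r=np.interp(0,R[(x>15)&(x<40)],x[(x>15)&(x<40)])
        print(n,'v',round(v,1),'bubble',round(c,2),'vial',round(l,2),round(r,2),'off',round(c-(l+r)/2,2))
E
python3 - <<'E'
from bub import *
np.set_printoptions(precision=0,suppress=True,linewidth=200)
o=monitor.get_obs(); print(o['t'],o['ee_pos'].round(1),o['ft_force'],o['moment'])
report('6',True)
for n in('top','side'):
    m=measure(n,cv2.imread('pics/%s5.png'%n)[:,:,::-1].copy(),'x'); x,p,v=m
E
```

```text
15.8 [666. 101. 113.] [0. 5. 3.] [1. 0. 0.]
[[-50. -48. -46. -44. -42. -40. -38. -36. -34. -32. -30. -28. -26. -24. -22. -20. -18. -16. -14. -12. -10.  -8.  -6.  -4.  -2.   0.   2.   4.   6.   8.  10.  12.  14.  16.  18.  20.  22.  24.  26.
   28.  30.  32.  34.  36.  38.  40.  42.  44.  46.  48.]
 [196. 197. 197. 198. 198. 197. 196. 195. 198. 190. 170. 143. 127. 124. 122. 120. 121. 122. 117. 104.  98. 134. 183. 201. 205. 205. 186. 154. 127. 105. 101. 109. 117. 120. 120. 120. 120. 123. 133.
  161. 188. 201. 201. 201. 202. 202. 202. 202. 202. 201.]
 [146. 147. 148. 148. 148. 147. 146. 145. 146. 145. 139. 159. 189. 198. 199. 199. 200. 200. 190. 168. 154. 169. 192. 201. 204. 203. 199. 192. 182. 165. 159. 175. 192. 198. 199. 198. 200. 198. 179.
  159. 152. 150. 150. 150. 150. 151. 150. 150. 151. 151.]
 [ 14.  12.  12.  16.  18.  17.  14.  13.  15.  15.  12.  19.  27.  28.  27.  25.  26.  27.  26.  25.  29.  95. 179. 207. 211. 212. 177. 118.  67.  31.  27.  26.  27.  25.  24.  25.  26.  27.  22.
   18.  17.  16.  15.  13.  13.  14.  15.  15.  12.  12.]]
top v -0.7 bubble -1.72 vial -28.63
[... 389 characters left out ...]
157. 157. 148. 135. 117. 101.  89.  85.  85.  84.  84.  87.  91. 103. 116. 134.
  150. 163. 173. 178. 182. 182. 182. 182. 182. 182. 181.]
 [137. 138. 138. 137. 138. 139. 138. 138. 140. 143. 147. 150. 154. 158. 158. 157. 153. 150. 146. 145. 148. 157. 165. 171. 173. 169. 162. 153. 147. 144. 146. 150. 153. 155. 156. 155. 151. 146. 141.
  139. 138. 138. 140. 140. 141. 141. 140. 139. 139. 140.]
 [  0.   0.   0.   0.   1.   3.   2.   1.   0.   0.   0.   0.   0.   0.   0.   0.   1.  15.  38.  66.  92. 122. 139. 152. 152. 140. 122.  95.  71.  47.  26.  12.   2.   0.   0.   0.   0.   0.   0.
    0.   0.   1.   2.   2.   1.   0.   0.   0.   0.   0.]]
side v -2.8 bubble -2.89 vial -30.27 26.68 off -1.1
```

View pics/r6top.png

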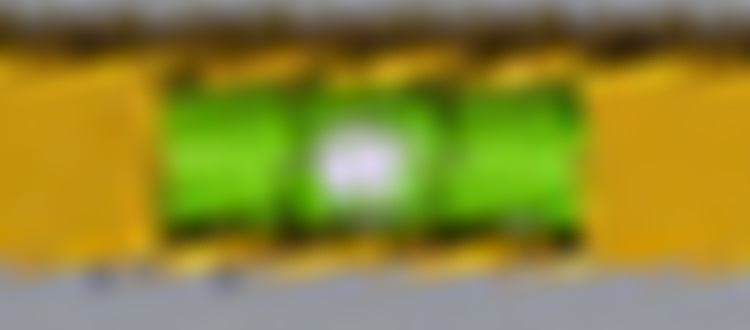

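View pics/side6.png

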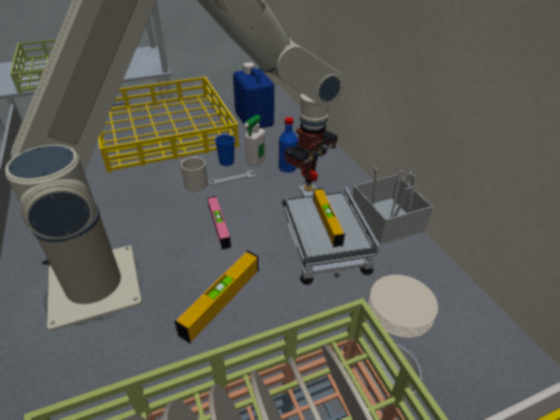

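carry_out --targets '[[[0,0,-5],[0,0,0],5],[[0,0,-10],[0,0,0],5],[[0,0,-13.5],[0,0,0],5],[[0,0,-13.5],[0,0,0],5],[[0,0,-13.5],[0,0,0],5],[[0,0,-13.5],[0,0,0],5],[[0,0,-13.5],[0,0,0],5],[[0,0,-13.5],[0,0,0],5],[[0,0,-13.5],[0,0,0],5],[[0,0,-13.5],[0,0,0],5]]'

```text
t: 16.73
ee_pos: [665.9, 100.7, 112.7]
orientation: [-1.966, -2.451, -0.002]
ft_force: [0.4, 5.9, 1.9]
width: 13.7
```

carry_out --targets '[[[0,0,0],[0,0,0],40],[[0,0,0],[0,0,0],40],[[0,0,0],[0,0,0],40],[[0,0,0],[0,0,0],40],[[0,0,0],[0,0,0],40],[[0,0,0],[0,0,0],40],[[0,0,0],[0,0,0],40],[[0,0,0],[0,0,0],40],[[0,0,0],[0,0,0],40],[[0,0,0],[0,0,0],40]]'

```text
t: 17.57
ee_pos: [665.6, 100.0, 112.3]
orientation: [-1.967, -2.449, 0.0]
ft_force: [-0.2, 0.3, 0.2]
width: 40.5
```

Run:
```python
from bub import *
np.set_printoptions(precision=1,suppress=True,linewidth=200)
o=monitor.get_obs(); M=cv2.Rodrigues(o['orientation'])[0];print(o['t'],o['ee_pos'].round(1),o['ft_force'],o['width'],np.degrees(np.arctan2(M[1,1],M[0,1])))
report('7')
```

```text
17.5667 [665.6 100.  112.3] [-0.2  0.3  0.2] 40.461218734905046 12.45794430282895
top v -0.7 bubble -0.18 vial -28.76 27.57 off 0.42
side v -2.8 bubble -2.08 vial -30.28 27.07 off -0.48
```

View pics/r7top.png

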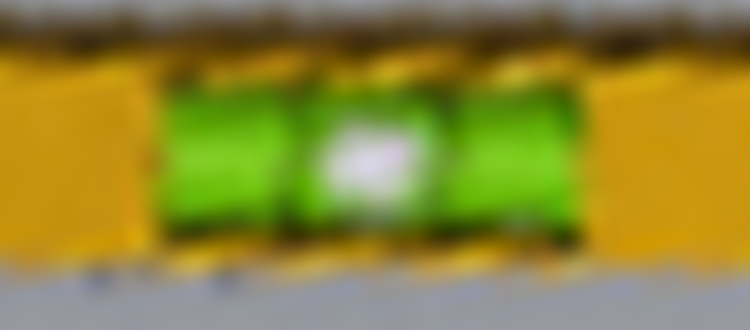

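carry_out --targets '[[[0,0,0],[0,0,35],40],[[0,0,0],[0,0,70],40],[[0,0,-5],[0,0,85],0],[[0,0,-12],[-7,-38,85],0],[[0,0,-18],[-14,-76,85],0],[[0,0,-22.5],[-20,-112,80],0],[[0,0,-22.5],[-26.3,-147.6,75],0],[[0,0,-22.5],[-26.3,-147.6,60],0],[[0,0,-22.5],[-26.3,-147.6,40],0],[[0,0,-22.5],[-26.3,-147.6,32],0]]'

```text
t: 18.5
ee_pos: [638.0, -48.5, 142.4]
orientation: [-2.408, -2.015, 0.003]
ft_force: [-0.2, 0.6, 0.1]
width: 0.1
```

carry_out --targets '[[[0,0,0],[0,0,0],0],[[0,0,0],[0,0,0],0],[[0,0,0],[0,0,0],0],[[0,0,0],[0,0,0],0]]'

```text
t: 18.83
ee_pos: [640.2, -47.2, 145.4]
orientation: [2.406, 2.018, 0.002]
ft_force: [-0.2, 0.2, -0.4]
width: 0.3
```

Run:
```python
from bub import *
np.set_printoptions(precision=2,suppress=True,linewidth=200)
o=monitor.get_obs(); M=cv2.Rodrigues(o['orientation'])[0];print(o['t'],o['ee_pos'].round(1),o['ft_force'],o['width'],np.degrees(np.arctan2(M[1,1],M[0,1])))
report('8')
a=cv2.imread('pics/side8.png')
x=cv2.resize(a[110:260,240:430],None,fx=4,fy=4,interpolation=cv2.INTER_CUBIC)
cv2.imwrite('pics/s8c.png',x)
```

```text
18.8333 [640.2 -47.2 145.4] [-0.17  0.18 -0.4 ] 0.293157586686774 -10.004790046520698
top v -4.7 bubble -14.87 vial -15.1 15.1 off -14.87
side v -2.8 bubble -2.12 vial -30.45 27.05 off -0.42
```

View pics/s8c.png

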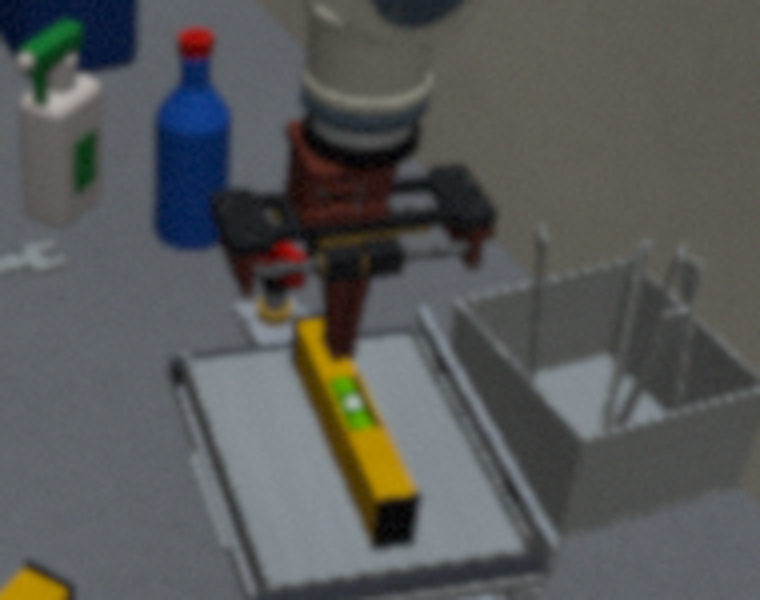

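carry_out --targets '[[[0,0,0],[0,0,-3],0],[[0,0,0],[0,0,-6],0],[[0,0,0],[0,0,-8],0],[[0,0,0],[0,0,-8],0]]'

```text
t: 19.27
ee_pos: [638.9, -47.6, 135.7]
orientation: [-2.407, -2.018, 0.001]
ft_force: [0.1, -0.2, 0.0]
width: 0.3
```

carry_out --targets '[[[0,0,0],[0,0,-1],0],[[0,0,0],[0,0,-1.5],0],[[0,0,0],[0,0,-1.5],0]]'

```text
t: 19.52
ee_pos: [639.3, -47.7, 134.7]
orientation: [-2.407, -2.018, 0.0]
ft_force: [-0.3, 0.1, 0.6]
width: 0.2
```

carry_out --targets '[[[0,0,0],[0,0,-0.5],0],[[0,0,0],[0,0,-1],0],[[0,0,0],[0,0,-1],0]]'

```text
t: 19.77
ee_pos: [639.5, -47.6, 134.3]
orientation: [2.407, 2.018, 0.0]
ft_force: [-1.6, -0.6, 4.1]
width: 0.6
```

carry_out --targets '[[[0,0,0],[0,0,-0.4],0],[[0,0,0],[0,0,-0.7],0],[[0,0,0],[0,0,-0.7],0],[[0,0,0],[0,0,-0.7],0],[[0,0,0],[0,0,-0.7],0]]'

```text
t: 20.18
ee_pos: [639.5, -47.6, 134.3]
orientation: [2.407, 2.018, 0.001]
ft_force: [-2.9, 0.5, 8.5]
width: 0.4
```

carry_out --targets '[[[0,0,0],[0,0,0],0],[[0,0,0],[0,0,0],0]]'

```text
t: 20.35
ee_pos: [639.5, -47.7, 134.3]
orientation: [2.407, 2.018, 0.001]
ft_force: [-3.3, 1.0, 10.3]
width: 0.4
```

carry_out --targets '[[[0,0,0],[0,0,0],0],[[0,0,0],[0,0,0],0],[[0,0,0],[0,0,0],0],[[0,0,0],[0,0,0],0],[[0,0,0],[0,0,0],0],[[0,0,0],[0,0,0],0],[[0,0,0],[0,0,0],0],[[0,0,0],[0,0,0],0],[[0,0,0],[0,0,0],0],[[0,0,0],[0,0,0],0]]'

```text
t: 21.18
ee_pos: [639.5, -47.7, 134.3]
orientation: [2.407, 2.018, 0.001]
ft_force: [-3.1, -0.0, 8.7]
width: 0.4
```

carry_out --targets '[[[0,0,0],[0,0,0],0],[[0,0,0],[0,0,0],0],[[0,0,0],[0,0,0],0],[[0,0,0],[0,0,0],0],[[0,0,0],[0,0,0],0],[[0,0,0],[0,0,0],0],[[0,0,0],[0,0,0],0],[[0,0,0],[0,0,0],0]]'

```text
t: 21.85
ee_pos: [639.5, -47.7, 134.3]
orientation: [2.407, 2.018, 0.001]
ft_force: [-2.7, 1.3, 9.0]
width: 0.6
```

Run:
```python
from bub import *
np.set_printoptions(precision=2,suppress=True,linewidth=200)
report('9')
F=[]
for i in range(8): vision.get_image('side'); o=monitor.get_obs(); F.append(o['ft_force'])
print(o['t'],np.mean(F,0),np.std(F,0))
a=cv2.imread('pics/side9.png')
x=cv2.resize(a[110:260,240:430],None,fx=4,fy=4,interpolation=cv2.INTER_CUBIC)
cv2.imwrite('pics/s9c.png',x)
```

```text
top v -4.9 bubble -16.03 vial -15.1 15.1 off -16.03
side v -2.6 bubble -2.14 vial -30.34 29.6 off -1.77
22.35 [-3.67  0.64  8.92] [0.35 0.52 0.36]
```

View pics/s9c.png

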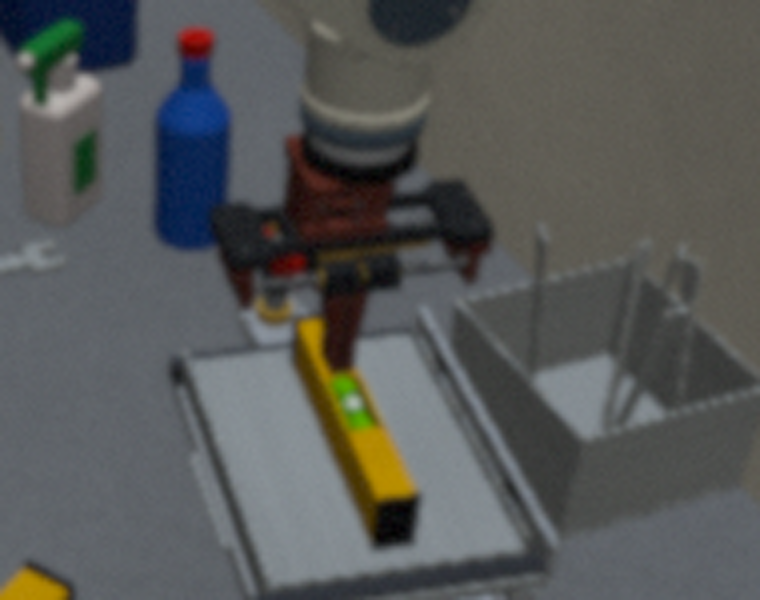

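View pics/r9side.png

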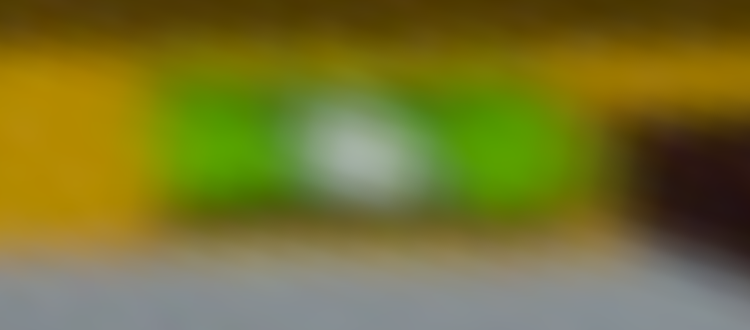

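View pics/top9.png

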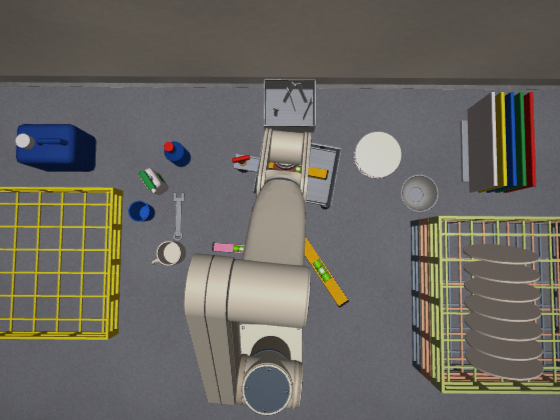

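carry_out --targets '[[[0,0,0],[-0.3,0,-0.2],0],[[0,0,0],[-0.3,0,-0.2],0],[[0,0,0],[-0.3,0,-0.2],0],[[0,0,0],[-0.3,0,-0.2],0],[[0,0,0],[-0.3,0,-0.2],0],[[0,0,0],[-0.3,0,-0.2],0],[[0,0,0],[-0.3,0,-0.2],0],[[0,0,0],[-0.3,0,-0.2],0]]'

```text
t: 23.02
ee_pos: [639.5, -47.7, 134.3]
orientation: [2.407, 2.018, 0.001]
ft_force: [-3.4, 0.2, 9.6]
width: 0.5
```

Run:
```python
from bub import *
np.set_printoptions(precision=2,suppress=True,linewidth=200)
F=[]
for i in range(10): vision.get_image('side'); o=monitor.get_obs(); F.append(o['ft_force'])
print(o['t'],np.mean(F,0),np.std(F,0))
report('10')
```

```text
23.5167 [-2.96  0.28  9.5 ] [0.45 0.44 0.42]
top v -4.9 bubble -15.81 vial -15.1 15.1 off -15.81
side v -2.6 bubble -2.16 vial -30.35 29.61 off -1.79
```

Run:
```python
from h import *
print(order.close_job())
```

```text
the job is handed in; nothing more can be done
None
```

The job is done and was handed in at about 23.6 s. The tray is home, the level sits on it with the bubble between the lines, and the arm is still pressing it down.

- **Tray:** I pushed it about 30 mm until it stopped on the rear stop. The push force rose to about 18 N with no further movement, and in the top picture the tray sits flush.
- **Level:** I took the smaller yellow one and set it on the middle of the tray, lengthwise towards the foot. The place found from the camera was about (632, −88) mm. The tray centre works out at about (632, −87).
- **Foot:** I turned it clockwise by roughly 85–90° in two steps, with the bubble settling between them. I then opened the fingers and left the foot.
- **Bubble:** With the foot set, the top camera read +0.4 mm off centre and the side camera −0.5 mm. The room either way is about ±2.5 mm.
- **Pressing:** I pressed about 40 mm off the level's centre, towards the foot, so the vial stayed in view of the side camera. The last average was 9.5 N down and about 3 N sideways, along the direction the tray is pushed home.

**Checks that disagreed:** While pressing, the top camera could not see the vial because the arm was in the way, so its figures there mean nothing. The side camera's last "off centre" figure of −1.8 mm is wrong, because the finger covers one edge of the vial. The bubble itself had not moved: it read −2.16 mm along the view, against −2.08 mm before pressing.

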